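# Stack the terminal tray on the green base tray of the wiring kit

## Task

Stack the red-handled terminal tray on the green base tray: carry it level so that its two relays stay in it, and lower it gently until all four corner lugs have dropped into the corner sockets and it sits flush on the rim all round. Let go, and leave the base tray, the yellow-handled tray and the rest of the bench where they are.

Things in the scene. Friction and masses are not known exactly. Their poses are not given: they have to be found in the camera images.
- terminal_tray: White plastic tote tray with a red handle holding blue and pink terminals and two loose relays; 0.4 to 0.6 kg in all, loose, standing on its lugs. Outside 130 mm (x) by 180 mm (y). Origin: its middle at the level of the lug tips, z up. Floor underside 14 mm above the origin, wall rims 52 mm, middle wall along y 60 mm. Fits the base either way round (half a turn).
- terminal_tray_handle (a point): Middle of the red handle bar, 101 mm above the tray's origin. The bar runs along the tray's y: 110 mm long, 14 mm thick (along x), 22 mm high (90 to 112 mm above the origin), on two posts at y = +-49 mm, each 12 mm long. Nothing stands beside it above 60 mm. Axes as the tray's.
- terminal_tray_lug (a point): Tip of the terminal tray's lug at its +x, +y corner. Four round lugs, centred at x = +-50, y = +-75 mm of the tray, 14 mm long, 16 mm in diameter at the floor, the lowest 8 mm tapering to 10 mm at the tip. Axes as the tray's.
- base_tray: Green plastic base tray, open on top, about 0.9 kg, loose on the bench (it can be shoved). Outside 130 mm (x) by 180 mm (y), 60 mm high. Origin: middle of its underside, z up. With the terminal tray home, that tray's floor rests on this rim and its origin is 46 mm above this origin (60 mm if its lugs stand on the rim).
- base_tray_socket (a point): Middle of the mouth of the base tray's socket at its +x, +y corner, at rim height. Four square sockets, 20 mm wide and 17 mm deep, centred at x = +-50, y = +-75 mm of the base: 2 mm clear on each side of a lug. Axes as the base's.
- relay_1: Black relay, a 28 x 28 x 25 mm block with brass blades up, 30 g, lying loose in a corner compartment of the terminal tray at about x = +33, y = +58 mm, 18 mm above the tray's origin. Origin: middle of its underside.
- relay_2: The same relay in the diagonally other corner compartment, at about x = -33, y = -58 mm of the terminal tray. Origin: middle of its underside.
- fuse_tray: Bystander: a tray like the terminal tray, same sizes and origin, but with a yellow handle (top at 112 mm) and yellow and cream contents. Loose; stays where it is.
- red_spool: Bystander: spool of red wire with red flanges and a white label on top, standing on end, 68 mm diameter, 48 mm high. Origin: middle of its underside.
- black_spool: Bystander: spool of black wire with black flanges and a white label on top, standing on end, 68 mm diameter, 48 mm high. Origin: middle of its underside.
- tape_roll: Bystander: roll of black tape lying flat, 72 mm diameter, 19 mm high. Origin: middle of its underside.
- screwdriver: Bystander: screwdriver with an orange handle, lying along its x, about 190 mm long, under 40 mm high.
- lighter: Bystander: blue gas lighter with a long black nozzle, lying along its x, about 250 mm long, 25 mm high.
- crimper: Bystander: crimping pliers with red handles, lying along their x, about 195 mm long, 18 mm high.
- relay_holder: Bystander: black relay holder block, 36 x 72 x 30 mm. Origin: middle of its underside.
Not all that is in view belongs to the job. What is shaped like the terminal_tray but turquoise is not meant.

How it is judged:
At the end, for the whole second after the job is handed in: The terminal tray sits home on the base tray: all four lugs in their sockets (its origin 43.5 to 48.5 mm above the base's, within 5 mm of it sideways, the two square to within 0.05 rad either way round, both level to 0.03 rad), released and at rest, both relays still inside the tray (z of terminal_tray in the frame of base_tray between 0.0435 and 0.0485 m and horizontal distance between terminal_tray and base_tray below 0.005 m and angle between the y axis of terminal_tray and the y axis of base_tray, either way round below 0.05 rad and angle between each of terminal_tray, base_tray's own z axis and vertical below 0.03 rad and linear speed of each of terminal_tray, base_tray below 0.02 m/s and x of relay_1 in the frame of terminal_tray between -0.06 and 0.06 m and y of relay_1 in the frame of terminal_tray between -0.085 and 0.085 m and z of relay_1 in the frame of terminal_tray between 0.008 and 0.05 m and x of relay_2 in the frame of terminal_tray between -0.06 and 0.06 m and y of relay_2 in the frame of terminal_tray between -0.085 and 0.085 m and z of relay_2 in the frame of terminal_tray between 0.008 and 0.05 m); the robot touches nothing.
It fails at once if the terminal tray tipped by more than 20 degrees (angle between terminal_tray's own z axis and vertical above 0.35 rad).
It fails at once if the terminal tray dropped or slammed onto the base tray (coming down the last centimetres at over 0.35 m/s) (horizontal distance between terminal_tray and base_tray below 0.04 m and z of terminal_tray in the frame of base_tray between 0.03 and 0.07 m and linear speed of terminal_tray above 0.35 m/s).
It fails at once if the base tray shoved more than 40 mm from its place (distance of base_tray from where it was at the start of the episode above 0.04 m).
It fails at once if the yellow-handled tray moved more than 30 mm (distance of fuse_tray from where it was at the start of the episode above 0.03 m).
It fails at once if a bystander (spools, tape, screwdriver, lighter, pliers, relay holder) moved more than 30 mm (distance of any of red_spool, black_spool, tape_roll, screwdriver, lighter, crimper, relay_holder from where it was at the start of the episode above 0.03 m).
It also fails if it takes over 51 s, if anything falls off the work surface, if the arm or the gripper's body presses on something with over 40 N, if the wrist force passes 120 N, or if a joint passes its speed limit or range.

## Robot

A 6-joint arm with a two-finger parallel gripper is mounted at the origin on the work surface. World frame = base frame: x ahead of the robot, y to its left, z up, the work surface at z = 0. Lengths are in m, angles in rad, forces in N, time in s.
With the tool pointing down it reaches from about 0.375 to 0.9 m from the base axis. Payload 3.1 kg.
Tool frame: the origin (TCP) lies between the finger pads; the fingertips stand robot.finger_overhang ahead of it and the grasp point (between the pads) lies 3 mm ahead of it (robot.finger_overhang is the distance from the TCP to the fingertips, in m); z points along the fingers, y is the line along which they close (so a half turn about z gives the same grasp; the last joint's range is limited). The gripper opens to 87 mm and grips with 3 to 60 N. Pads are 19 mm wide; open, the fingers measure 117 mm over their backs; the gripper's body (75 mm by 190 mm) begins 51 mm behind the grasp point.
Start: joints at [0.969, 0.527, 1.433, -0, 1.181, -0.178], TCP at [0.257, 0.57, 0.245] pointing down, gripper open.
Joint ranges: [-3.08, 3.08], [-0.75, 2.2], [0.22, 2.44], [-1.43, 4.57], [0, 2.65], [-2.85, 2.85]. Speed limits (rad/s): [2.79, 2.79, 3.14, 3.14, 3.14, 3.14].

## Interface

Orientations are given as a unit quaternion [x, y, z, w].
In Python, from rig import get_obs, vision, hand_in, nets, robot gives the robot as it stands.
- The arm moves only by the tool apply_moves, never from a script. Its argument "series" is a list of rows, each an object with "offset": the shift along the world's x, y, z in cm, a list of three; "rot": the turn, a rotation vector about the world's x, y, z in degrees, a list of three. A call has 1 to 20 rows; each row is the pose to reach, as a shift and turn from the pose commanded when the call began; what a row does not reach only later rows make up. A row lasts 1/10 s, in which the tool goes at most 50 mm and 8.59 degrees, less where a joint would pass 70% of its speed; a pose out of reach is approached as far as the arm can. A call with a gripper value outside its range is refused whole. "hand" is the opening, from 0 (shut) to 1 (fully open), set as the call begins (left out, the last holds). The fingers move at their own pace and stop on an object; "newtons" is the grip in N (left out, the last holds). Time passes only in rows, so rows that repeat a pose let the fingers close. It gives the time, the measured TCP pose, the force, the opening and the grip force at its end, in the units of the state.
- get_obs(): the state, without advancing time (a new reading comes with each control period).
- vision.camera(name): name is "side" or "top" or "wrist"; returns the picture (420x560x3 uint8, red, green, blue); there is no depth.
- vision.calibration(name): a dict with "K" (3x3 intrinsics, pixels), "k1" (the pictures are not rectified: a ray, as slopes to the right and down, at radius r is drawn at 1 + k1 r^2 times it, then the intrinsics apply), "R" (3x3) and "t" (3): a world point X has camera coordinates R X + t. Camera axes: x right, y down, z forward; pixel columns grow to the right and rows downward; lengths in m; the calibration is good to about 2 mm. A picture is of the moment at which its call begins: read the wrist's pose just before it. calibration takes no time and is no camera call; for the wrist camera it gives the pose at the moment of the call.
- hand_in(): hands the job in; it is judged then, once.
Trained networks look in the newest picture that a camera, given by its name, has taken for a name from the list of things; names that differ only in an ending like _2 or _b are one class to them, and where a whole thing is asked for, a point or a joint stands for the part that bears it (a point fixed in the world has none). Each returns a list of dicts, best first, with "conf" (0 to 1); they miss things now and then, are a little off and sometimes report something else, mostly with a low value. They report only what shows in the picture. A call takes as long as a camera call. They do not tell look-alikes from the thing itself.
- nets.search_frame(camera, query): "centre" ([x, y, z] in m, in world coordinates, good to about 4 mm: the middle of the surface that is visible of it).
- nets.spot_point(camera, query): "centre" ([x, y, z] in m, in world coordinates, good to about 4 mm: a listed point, or the origin of a listed thing).
The state is a dict: "time": time; "q": joint angles; "joint_velocities": joint speeds; "joint_torque": joint torques, N m; "position": TCP position; "tool_rot": TCP orientation; "ft_force": force on the tool from outside, world axes, zero at the start; "moment": the same for the moment, N m; "grip_width": finger opening in m; "grip_force": force on a finger pad.
Only numpy, scipy, OpenCV 4.12 (cv2) and the standard library are available. Lean on these libraries where they do the work, as an engineer would, in place of code of your own. Each camera call takes 0.05 s, during which the arm holds its last target. There are 200 camera calls.

## Working session

There is one attempt and no reset: what is moved stays moved. The work goes in short steps, Python scripts to look and compute and a tool call to move; the robot and the scene stay as the last step left them, time stands still between calls to the robot, and variables do not carry over. Pictures are saved under pics/ and viewed, at most 10 in all, crops included, and the job is handed in when it is done.

Besides the shell and the picture viewer there is one more tool, called by a JSON object that holds its "name" and its "arguments", one argument or row to a line. apply_moves: Moves the arm, as the interface text tells. Its arguments: {"type":"object","properties":{"series":{"type":"array"},"hand":{"type":"number"},"newtons":{"type":"number"}},"required":["series"]}

```bash
mkdir -p pics; ls; python3 - <<'E'
from rig import get_obs, vision, nets, robot
import cv2
print(get_obs(), robot.finger_overhang)
for c in ["top","side"]:
    im=vision.camera(c); cv2.imwrite(f"pics/{c}0.png",im[:,:,::-1])
    for q in ["terminal_tray","terminal_tray_handle","base_tray","fuse_tray","base_tray_socket","terminal_tray_lug"]:
        print(c,q,[(d["conf"],d["centre"]) for d in nets.spot_point(c,q)])
E
```

```text
pics
{'time': 0.0, 'q': array([ 9.68479842e-01,  5.28463270e-01,  1.43392160e+00,  3.09017799e-06,
        1.18139129e+00, -1.78498079e-01]), 'joint_velocities': array([-0.00147961, -0.00149902,  0.00118751,  0.00086812, -0.00248458,
       -0.00137085]), 'joint_torque': array([ 2.08615011e-04, -4.40045857e+01, -1.76588452e+01,  6.31626067e-02,
        5.82159008e-02, -1.46714096e-04]), 'position': array([0.25659847, 0.56913398, 0.24356723]), 'tool_rot': array([ 2.10327228e-01,  9.77630434e-01, -1.00906210e-03, -4.16805461e-04]), 'ft_force': array([-0.15106798,  0.19494426,  0.15966287]), 'moment': array([-0.00805333,  0.00485997,  0.00777066]), 'grip_force': 0.0, 'grip_width': 0.0872448048110445} 0.022
top terminal_tray [(0.71, [0.7608, 0.0022, 0.0005]), (0.6, [0.5844, -0.0187, -0.0016]), (0.58, [0.3104, -0.2276, 0.0025]), (0.26, [0.5297, -0.2753, -0.0007])]
top terminal_tray_handle [(0.87, [0.5825, -0.0149, 0.0981]), (0.65, [0.5756, -0.1969, 0.0603]), (0.61, [0.3133, -0.2199, 0.0983])]
top base_tray [(0.79, [0.5302, -0.2768, 0.0021]), (0.35, [0.584, -0.0185, -0.0042])]
top fuse_tray [(0.72, [0.5235, 0.2867, -0.0001])]
top base_tray_socket [(0.95, [0.5751, -0.1947, 0.0599])]
top terminal_tray_lug [(0.86, [0.2391, -0.274, 0.0034]), (0.85, [0.645, 0.0482, -0.0012]), (0.33, [0.7058, 0.2804, 0.0025]), (0.17, [0.5742, -0.1947, 0.0611])]
side terminal_tray [(0.92, [0.5823, -0.0189, 0.0002]), (0.85, [0.3134, -0.223, 0.003])]
side terminal_tray_handle [(0.88, [0.5832, -0.0197, 0.1012]), (0.75, [0.3089, -0.2234, 0.0997]), (0.27, [0.6211, 0.0269, 0.0247])]
side base_tray [(0.55, [0.5262, -0.272, 0.0016])]
side fuse_tray [(0.75, [0.5303, 0.2855, -0.0016])]
side base_tray_socket [(0.72, [0.5734, -0.1968, 0.0581])]
side terminal_tray_lug [(0.84, [0.6403, 0.0419, 0.001]), (0.58, [0.2384, -0.2708, 0.0033])]
```

View pics/top0.png

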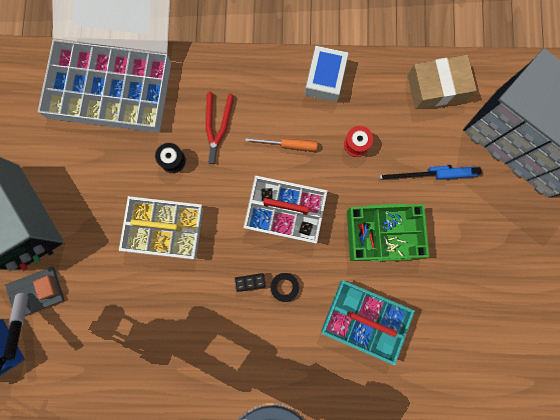

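View pics/side0.png

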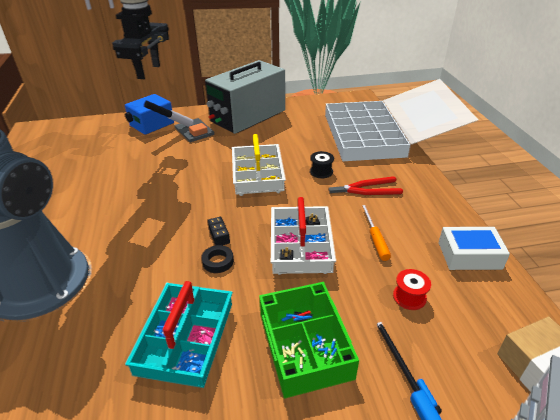

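Candidates: white tray with red handle at top pixel (287,208), side (302,240). The look-alikes are the turquoise tray with red handle at (368,322) and the white tray with yellow handle at (160,228). By the description it is the white one at (287,208). The green base is at (389,232).

```bash
cat > h.py <<'E'
import numpy as np, cv2
from rig import vision, get_obs
def plane(cam,px,z,cal=None):
    c=cal or vision.calibration(cam); K=np.array(c["K"]);R=np.array(c["R"]);t=np.array(c["t"])
    px=np.asarray(px,float).reshape(-1,1,2)
    n=cv2.undistortPoints(px,K,np.array([c["k1"],0,0,0.]),criteria=(3,50,1e-9)).reshape(-1,2)
    d=np.c_[n,np.ones(len(n))]@R; o=-R.T@t
    return o+d*((z-o[2])/d[:,2])[:,None]
def blob(im,lo,hi,near,hw):
    hsv=cv2.cvtColor(im,cv2.COLOR_RGB2HSV)
    hsv[...,0]=(hsv[...,0].astype(int)+90)%180   # red -> 90
    m=cv2.inRange(hsv,lo,hi); k=np.zeros_like(m); x,y=near; k[max(0,y-hw):y+hw,max(0,x-hw):x+hw]=255
    m&=k; n,l,s,_=cv2.connectedComponentsWithStats(m); i=1+np.argmax(s[1:,4]); return (l==i).astype(np.uint8)
def rect(cam,im,lo,hi,near,hw,z,cal=None):
    m=blob(im,lo,hi,near,hw); c=cv2.findContours(m,0,cv2.CHAIN_APPROX_NONE)[0]
    c=max(c,key=len).reshape(-1,2)
    P=plane(cam,c,z,cal)[:,:2]; r=cv2.minAreaRect((P*1000).astype(np.float32)); b=cv2.boxPoints(r)
    e=max([b[1]-b[0],b[2]-b[1]],key=np.linalg.norm); return r[0],r[1],np.degrees(np.arctan2(e[1],e[0])),m.sum()
RED=((84,150,70),(95,255,255)); GREEN=((135,120,50),(165,255,255))
E
python3 - <<'E'
from h import *
im=vision.camera("top")
print("handle",rect("top",im,*RED,(287,208),30,.108))
print("base",rect("top",im,*GREEN,(389,232),60,.06))
cv2.imwrite("pics/crop.png",cv2.resize(im[165:275,230:440,::-1],None,fx=3.5,fy=3.5,interpolation=2))
E
```

```text
Traceback (most recent call last):
  File "h.py", line 17, in rect
    P=plane(cam,c,z,cal)[:,:2]; r=cv2.minAreaRect((P*1000).astype(np.float32)); b=cv2.boxPoints(r)
      ~~~~~^^^^^^^^^^^^^
  File "h.py", line 6, in plane
    n=cv2.undistortPoints(px,K,np.array([c["k1"],0,0,0.]),criteria=(3,50,1e-9)).reshape(-1,2)
      ~~~~~~~~~~~~~~~~~~~^^^^^^^^^^^^^^^^^^^^^^^^^^^^^^^^^^^^^^^^^^^^^^^^^^^^^^
cv2.error: OpenCV(4.12.0) :-1: error: (-5:Bad argument) in function 'undistortPoints'
> Overload resolution failed:
>  - undistortPoints() got an unexpected keyword argument 'criteria'
>  - undistortPoints() got an unexpected keyword argument 'criteria'
```

```bash
sed -i 's/cv2.undistortPoints(px,K,\(.*\),criteria=(3,50,1e-9))/cv2.undistortPointsIter(px,K,\1,None,None,(3,50,1e-9))/' h.py
python3 - <<'E'
from h import *
im=vision.camera("top")
print("handle",rect("top",im,*RED,(287,208),30,.108))
print("base",rect("top",im,*GREEN,(389,232),60,.06))
c=vision.calibration("wrist");o=-np.array(c["R"]).T@c["t"];print(c["K"][0],o,np.array(c["R"])[2],get_obs()["position"])
cv2.imwrite("pics/crop.png",cv2.resize(im[165:275,230:440,::-1],None,fx=3.5,fy=3.5,interpolation=2))
E
```

```text
handle ((576.2880859375, -16.2392578125), (109.2898178100586, 18.87576675415039), np.float32(78.86434), np.uint64(309))
base ((525.84521484375, -266.007080078125), (136.5047607421875, 189.57005310058594), np.float32(-86.22638), np.uint64(3615))
[297.69295972   0.         280.47084496] [0.19141328 0.60030262 0.38518496] [ 0.24500701 -0.1100529  -0.96325486] [0.2569837  0.56969714 0.2445946 ]
```

View pics/crop.png

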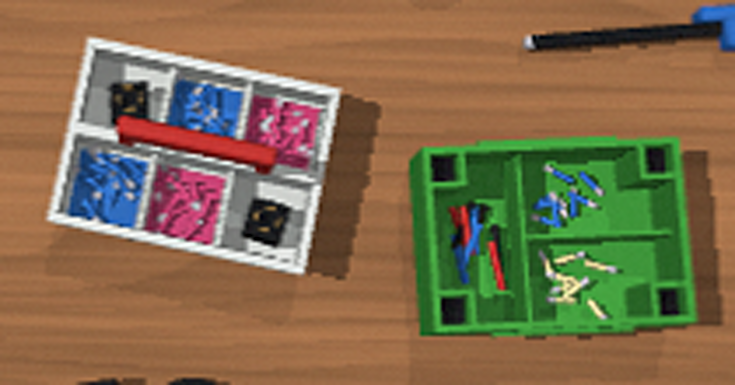

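The crop shows the white tray at (195,155) with a red bar and two black relays at (130,100) and (265,220): the right one. The green base, with black sockets, is at (555,235). I'll move above the tray.

{"name": "apply_moves", "arguments": {
  "series": [
    {"offset": [2.5, -4.5, 1], "rot": [0, 0, -6]},
    {"offset": [5, -9, 2], "rot": [0, 0, -12]},
    {"offset": [7.5, -13.5, 3], "rot": [0, 0, -18]},
    {"offset": [10, -18, 4], "rot": [0, 0, -24]},
    {"offset": [12.5, -22.5, 5], "rot": [0, 0, -30]},
    {"offset": [15, -27, 5], "rot": [0, 0, -36]},
    {"offset": [17.5, -31.5, 5], "rot": [0, 0, -42]},
    {"offset": [20, -36, 5], "rot": [0, 0, -48]},
    {"offset": [22.5, -40.5, 5], "rot": [0, 0, -54]},
    {"offset": [25, -45, 5], "rot": [0, 0, -60]},
    {"offset": [27.5, -49.5, 5], "rot": [0, 0, -66]},
    {"offset": [30, -54, 5], "rot": [0, 0, -72]},
    {"offset": [32.4, -58.7, 5], "rot": [0, 0, -76.5]},
    {"offset": [32.4, -58.7, 5], "rot": [0, 0, -76.5]},
    {"offset": [32.4, -58.7, 5], "rot": [0, 0, -76.5]},
    {"offset": [32.4, -58.7, 5], "rot": [0, 0, -76.5]}
  ],
  "hand": 1,
  "newtons": 40
}}

```text
time: 2.4
position: [0.5806, -0.0175, 0.2942]
tool_rot: [0.771, 0.637, -0.0, -0.001]
ft_force: [0.5, 0.8, 0.2]
grip_width: 0.0869
grip_force: 0.0
```

```bash
python3 - <<'E'
from h import *
from rig import nets
import pickle
o=get_obs(); cal=vision.calibration("wrist"); im=vision.camera("wrist"); cv2.imwrite("pics/w1.png",im[:,:,::-1]); pickle.dump((o,cal,im),open("w1.pkl","wb"))
for q in ["terminal_tray","terminal_tray_handle","base_tray","base_tray_socket","terminal_tray_lug"]:
    print(q,[(d["conf"],d["centre"]) for d in nets.spot_point("wrist",q)])
print(o["time"],o["position"],o["tool_rot"],o["joint_velocities"].round(3))
E
```

```text
terminal_tray [(0.97, [0.5804, -0.0189, 0.0022]), (0.32, [0.3838, -0.0195, 0.001])]
terminal_tray_handle [(0.6, [0.5779, -0.0223, 0.1016]), (0.43, [0.3993, 0.0674, -0.0016])]
base_tray [(0.82, [0.5293, -0.2767, -0.0047]), (0.59, [0.5375, -0.0738, 0.02])]
base_tray_socket [(0.56, [0.619, 0.0254, 0.0197])]
terminal_tray_lug [(0.71, [0.6412, 0.0464, 0.0021])]
2.4 [ 0.58062673 -0.01748924  0.29421455] [ 7.70828434e-01  6.37042397e-01 -1.42103132e-04 -6.99614366e-04] [ 0.035 -0.016  0.024  0.     0.002 -0.001]
```

View pics/w1.png

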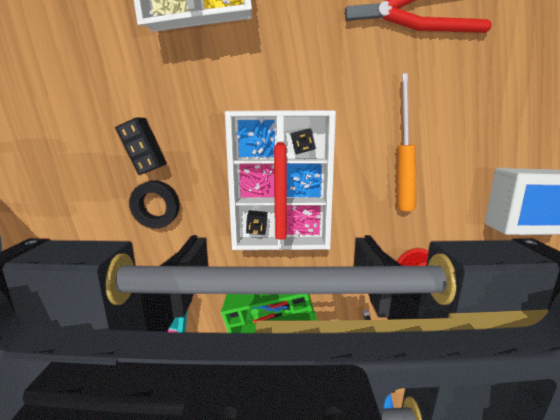

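The picture shows the tray squarely below, its rim corners near (226,112), (335,111), (330,248) and (232,249) and the red bar from (281,143) to (281,240). The base is half hidden at (268,312).

```bash
python3 - <<'E'
from h import *
import pickle
o,cal,im=pickle.load(open("w1.pkl","rb"))
print(rect("wrist",im,*RED,(281,190),60,.110,cal))
P=plane("wrist",[(226,112),(335,111),(330,248),(232,249)],.052,cal)[:,:2];print(P.round(4),P.mean(0))
for a,b in((0,3),(1,2)):
    d=P[a]-P[b];print(np.linalg.norm(d),np.degrees(np.arctan2(d[1],d[0])))
from scipy.spatial.transform import Rotation as R
print(R.from_quat(o["tool_rot"]).as_matrix().round(4))
# refined base: socket (dark squares) centroids in top view
im=vision.camera("top"); v=im.max(2).astype(np.uint8); m=((v<60)*255).astype(np.uint8); m[:205]=0;m[265:]=0;m[:,:345]=0;m[:,432:]=0
n,l,s,c=cv2.connectedComponentsWithStats(m)
for i in range(1,n):
    if s[i,4]>8: print(s[i],c[i],plane("top",c[i],.06)[0].round(4))
E
```

```text
((581.0789794921875, -17.523914337158203), (108.95896911621094, 13.22575855255127), np.float32(80.34149), np.uint64(1082))
[[ 0.5323  0.0824]
 [ 0.6649  0.0582]
 [ 0.632  -0.1213]
 [ 0.4977 -0.097 ]] [ 0.58172508 -0.01940862]
0.18277406063629437 79.07060007997791
0.18243913567595726 79.63327719868174
[[ 1.884e-01  9.821e-01 -1.100e-03]
 [ 9.821e-01 -1.884e-01  9.000e-04]
 [ 7.000e-04 -1.300e-03 -1.000e+00]]
[414 207   7   7  38] [416.94736842 210.02631579] [ 0.5815 -0.3396  0.06  ]
[353 210   7   7  44] [356.22727273 212.79545455] [ 0.571  -0.1915  0.06  ]
[367 223   3   6  10] [367.5 225.3] [ 0.5408 -0.2189  0.06  ]
[359 229   4   7  15] [360.4        232.33333333] [ 0.523  -0.2015  0.06  ]
[370 229   3   8  16] [371.1875 232.    ] [ 0.5245 -0.2277  0.06  ]
[418 247   7   8  44] [421.02272727 250.90909091] [ 0.4816 -0.347   0.06  ]
[356 250   7   8  50] [358.88 253.18] [ 0.4722 -0.1976  0.06  ]
```

Next, the same wrist look straight above the base, before anything is held.

{"name": "apply_moves", "arguments": {
  "series": [
    {"offset": [-1, -4.8, 0], "rot": [0, 0, 3]},
    {"offset": [-2, -9.6, 0], "rot": [0, 0, 6]},
    {"offset": [-3, -14.4, 0], "rot": [0, 0, 9]},
    {"offset": [-4, -19.2, 0], "rot": [0, 0, 12]},
    {"offset": [-4.8, -23.5, 0], "rot": [0, 0, 14.5]},
    {"offset": [-5.1, -25.4, 0], "rot": [0, 0, 14.5]},
    {"offset": [-5.1, -25.4, 0], "rot": [0, 0, 14.5]},
    {"offset": [-5.1, -25.4, 0], "rot": [0, 0, 14.5]},
    {"offset": [-5.1, -25.4, 0], "rot": [0, 0, 14.5]},
    {"offset": [-5.1, -25.4, 0], "rot": [0, 0, 14.5]}
  ]
}}

```text
time: 3.75
position: [0.5304, -0.2693, 0.2946]
tool_rot: [0.683, 0.73, 0.0, -0.0]
ft_force: [0.5, -0.4, -0.5]
grip_width: 0.0865
grip_force: 0.0
```

```bash
python3 - <<'E'
from h import *
from rig import nets
import pickle
o=get_obs(); cal=vision.calibration("wrist"); im=vision.camera("wrist"); cv2.imwrite("pics/w2.png",cv2.resize(im[60:300,150:410,::-1],None,fx=2.5,fy=2.5,interpolation=2)); pickle.dump((o,cal,im),open("w2.pkl","wb"))
for q in ["base_tray","base_tray_socket"]:
    print(q,[(d["conf"],d["centre"]) for d in nets.spot_point("wrist",q)])
print(o["time"],o["position"],o["tool_rot"],o["joint_velocities"].round(3))
print(rect("wrist",im,*GREEN,(281,190),75,.060,cal))
E
```

```text
base_tray [(0.84, [0.5254, -0.2753, -0.0037])]
base_tray_socket []
3.75 [ 0.53036918 -0.26930741  0.29463811] [ 6.82920947e-01  7.30492228e-01  1.61845879e-04 -2.43012083e-04] [-0.004  0.    -0.002 -0.002  0.001 -0.002]
((529.9715576171875, -273.7925109863281), (134.64346313476562, 178.4875946044922), np.float32(-86.16927), np.uint64(11808))
```

View pics/w2.png

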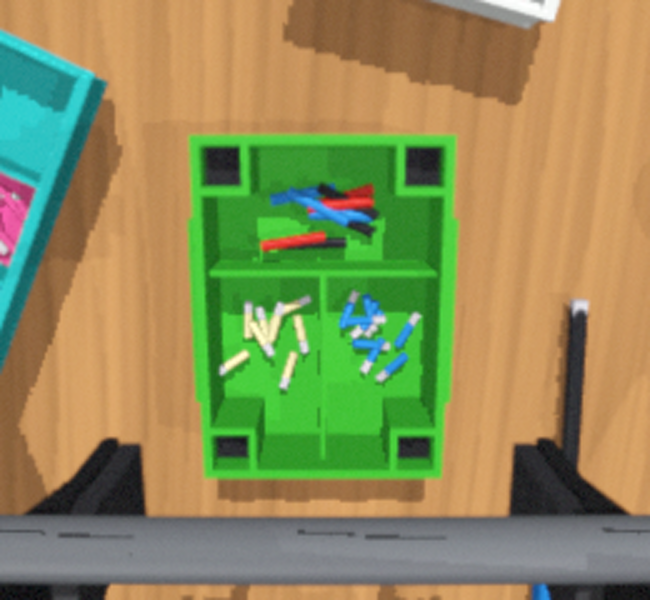

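The crop shows the base rim with corners at (189,135), (457,135), (440,478) and (207,478). The sockets are at (221,166), (424,166), (233,447) and (414,447).

```bash
python3 - <<'E'
from h import *
import pickle
from scipy.optimize import least_squares
def fit(f,pts,z,model,g):
    o,cal,im=pickle.load(open(f,"rb")); P=plane("wrist",pts,z,cal)[:,:2]
    def tr(p): c,s=np.cos(p[2]),np.sin(p[2]); return p[:2]+model@np.array([[c,s],[-s,c]])
    r=least_squares(lambda p:(tr(p)-P).ravel(),g); print(f,r.x[:2].round(4),np.degrees(r.x[2]).round(2),(r.fun.reshape(-1,2)*1000).round(1).tolist())
    d=np.linalg.norm(P-np.roll(P,-1,0),axis=1);print(d.round(4))
M=np.array([(-65,90),(65,90),(65,-90),(-65,-90)])/1e3
q=np.array([(189,135),(457,135),(440,478),(207,478)])/2.5+[149.8,59.8]
fit("w2.pkl",q,.06,M,(.53,-.27,.06))
S=np.array([(-50,75),(50,75),(50,-75),(-50,-75)])/1e3
q=np.array([(221,166),(424,166),(414,447),(233,447)])/2.5+[149.8,59.8]
fit("w2.pkl",q,.06,S,(.53,-.27,.06))
fit("w1.pkl",[(226,112),(335,111),(330,248),(232,249)],.052,M,(.58,-.02,-.19))
E
```

```text
w2.pkl [ 0.5304 -0.2731] 3.85 [[0.1, -0.0], [-0.0, 0.0], [1.2, 0.1], [-1.2, -0.1]]
[0.1301 0.18   0.1276 0.18  ]
w2.pkl [ 0.5301 -0.2714] 3.93 [[-0.3, 1.4], [0.3, 1.6], [1.1, -1.3], [-1.0, -1.7]]
[0.0994 0.147  0.0978 0.147 ]
w1.pkl [ 0.5817 -0.0194] -10.52 [[1.9, -1.5], [-2.8, -1.0], [-2.9, 1.5], [3.7, 1.0]]
[0.1348 0.1824 0.1366 0.1828]
```

{"name": "apply_moves", "arguments": {
  "series": [
    {"offset": [1, 4.8, 0], "rot": [0, 0, -3]},
    {"offset": [2, 9.6, 0], "rot": [0, 0, -6]},
    {"offset": [3, 14.4, 0], "rot": [0, 0, -9]},
    {"offset": [4, 19.2, 0], "rot": [0, 0, -12]},
    {"offset": [5.1, 23.5, 0], "rot": [0, 0, -14.3]},
    {"offset": [5.1, 25.2, -2], "rot": [0, 0, -14.3]},
    {"offset": [5.1, 25.2, -6], "rot": [0, 0, -14.3]},
    {"offset": [5.1, 25.2, -10], "rot": [0, 0, -14.3]},
    {"offset": [5.1, 25.2, -10], "rot": [0, 0, -14.3]},
    {"offset": [5.1, 25.2, -10], "rot": [0, 0, -14.3]},
    {"offset": [5.1, 25.2, -10], "rot": [0, 0, -14.3]},
    {"offset": [5.1, 25.2, -10], "rot": [0, 0, -14.3]},
    {"offset": [5.1, 25.2, -10], "rot": [0, 0, -14.3]}
  ]
}}

```text
time: 5.2
position: [0.582, -0.0197, 0.1964]
tool_rot: [0.769, 0.639, 0.001, 0.001]
ft_force: [0.5, 0.4, -0.7]
grip_width: 0.0869
grip_force: 0.0
```

```bash
python3 - <<'E'
from h import *
o=get_obs(); cal=vision.calibration("wrist"); im=vision.camera("wrist")
print(o["time"],o["position"],o["tool_rot"],o["joint_velocities"].round(3))
print(rect("wrist",im,*RED,(281,190),110,.112,cal))
E
```

```text
5.2 [ 0.58197937 -0.01972291  0.19638083] [0.76940291 0.6387613  0.0010841  0.00141276] [ 0.002  0.007  0.009  0.001 -0.002 -0.   ]
((582.1991577148438, -10.875473022460938), (97.48031616210938, 13.082481384277344), np.float32(79.624664), np.uint64(1971))
```

{"name": "apply_moves", "arguments": {
  "series": [
    {"offset": [0, 0, -3]},
    {"offset": [0, 0, -6]},
    {"offset": [0, 0, -8]},
    {"offset": [0, 0, -9.2]},
    {"offset": [0, 0, -9.2]},
    {"offset": [0, 0, -9.2]}
  ]
}}

```text
schema error: expected keys offset, rot
```

{"name": "apply_moves", "arguments": {
  "series": [
    {"offset": [0, 0, 0]},
    {"offset": [0, 0, 0]},
    {"offset": [0, 0, 0]},
    {"offset": [0, 0, 0]},
    {"offset": [0, 0, 0]},
    {"offset": [0, 0, 0]},
    {"offset": [0, 0, 0]},
    {"offset": [0, 0, 0]},
    {"offset": [0, 0, 0]},
    {"offset": [0, 0, 0]}
  ],
  "hand": 0,
  "newtons": 45
}}

```text
schema error: expected keys offset, rot
```

{"name": "apply_moves", "arguments": {
  "series": [
    {"offset": [0, 0, -3], "rot": [0, 0, 0]},
    {"offset": [0, 0, -6], "rot": [0, 0, 0]},
    {"offset": [0, 0, -8], "rot": [0, 0, 0]},
    {"offset": [0, 0, -9.2], "rot": [0, 0, 0]},
    {"offset": [0, 0, -9.2], "rot": [0, 0, 0]},
    {"offset": [0, 0, -9.2], "rot": [0, 0, 0]}
  ]
}}

```text
time: 5.85
position: [0.5816, -0.0195, 0.1033]
tool_rot: [0.769, 0.639, 0.0, 0.001]
ft_force: [0.1, -0.4, -0.7]
grip_width: 0.087
grip_force: 0.0
```

{"name": "apply_moves", "arguments": {
  "series": [
    {"offset": [0, 0, 0], "rot": [0, 0, 0]},
    {"offset": [0, 0, 0], "rot": [0, 0, 0]},
    {"offset": [0, 0, 0], "rot": [0, 0, 0]},
    {"offset": [0, 0, 0], "rot": [0, 0, 0]},
    {"offset": [0, 0, 0], "rot": [0, 0, 0]},
    {"offset": [0, 0, 0], "rot": [0, 0, 0]},
    {"offset": [0, 0, 0], "rot": [0, 0, 0]},
    {"offset": [0, 0, 0], "rot": [0, 0, 0]}
  ],
  "hand": 0,
  "newtons": 45
}}

```text
time: 6.65
position: [0.5809, -0.0193, 0.1025]
tool_rot: [0.769, 0.639, -0.0, -0.0]
ft_force: [-1.0, 0.2, 0.7]
grip_width: 0.0311
grip_force: 0.0
```

Still closing, so I'll wait longer.

{"name": "apply_moves", "arguments": {
  "series": [
    {"offset": [0, 0, 0], "rot": [0, 0, 0]},
    {"offset": [0, 0, 0], "rot": [0, 0, 0]},
    {"offset": [0, 0, 0], "rot": [0, 0, 0]},
    {"offset": [0, 0, 0], "rot": [0, 0, 0]},
    {"offset": [0, 0, 0], "rot": [0, 0, 0]},
    {"offset": [0, 0, 0], "rot": [0, 0, 0]}
  ]
}}

```text
time: 7.25
position: [0.5803, -0.0191, 0.1024]
tool_rot: [0.769, 0.639, -0.001, -0.001]
ft_force: [-3.2, -0.3, 1.4]
grip_width: 0.0137
grip_force: 45.0
```

{"name": "apply_moves", "arguments": {
  "series": [
    {"offset": [0, 0, 0.5], "rot": [0, 0, 0]},
    {"offset": [0, 0, 1.5], "rot": [0, 0, 0]},
    {"offset": [0, 0, 3], "rot": [0, 0, 0]},
    {"offset": [0, 0, 5], "rot": [0, 0, 0]},
    {"offset": [0, 0, 7], "rot": [0, 0, 0]},
    {"offset": [0, 0, 9], "rot": [0, 0, 0]},
    {"offset": [0, 0, 10.5], "rot": [0, 0, 0]},
    {"offset": [0, 0, 11.5], "rot": [0, 0, 0]},
    {"offset": [0, 0, 12], "rot": [0, 0, 0]},
    {"offset": [0, 0, 12], "rot": [0, 0, 0]},
    {"offset": [0, 0, 12], "rot": [0, 0, 0]},
    {"offset": [0, 0, 12], "rot": [0, 0, 0]}
  ]
}}

```text
time: 8.45
position: [0.5803, -0.0192, 0.2216]
tool_rot: [0.769, 0.639, -0.001, -0.001]
ft_force: [-0.5, 0.6, -4.6]
grip_width: 0.0139
grip_force: 45.0
```

```bash
python3 - <<'E'
from h import *
import pickle
o=get_obs(); cal=vision.calibration("wrist"); im=vision.camera("wrist"); cv2.imwrite("pics/w3.png",im[:,:,::-1]); pickle.dump((o,cal,im),open("w3.pkl","wb"))
print(o)
E
```

```text
{'time': 8.45, 'q': array([-2.25365921e-01,  4.96119991e-01,  1.56906308e+00,  2.12010111e-05,
        1.07852938e+00, -4.06796349e-02]), 'joint_velocities': array([ 5.69671014e-05,  1.34774616e-03, -3.33950266e-03, -1.58863155e-03,
        1.07346581e-03,  4.09136516e-04]), 'joint_torque': array([ 8.03336094e-03, -4.39126611e+01, -1.75816172e+01,  6.29748940e-02,
        3.95342626e-02, -1.56378223e-05]), 'position': array([ 0.5803481 , -0.01916571,  0.22155094]), 'tool_rot': array([ 7.69300560e-01,  6.38886160e-01, -6.36020031e-04, -8.47910774e-04]), 'ft_force': array([-0.47663497,  0.62769818, -4.64040147]), 'moment': array([-0.07259256,  0.0740697 ,  0.00888391]), 'grip_force': 44.99991154298186, 'grip_width': 0.013930313156739666}
```

View pics/w3.png

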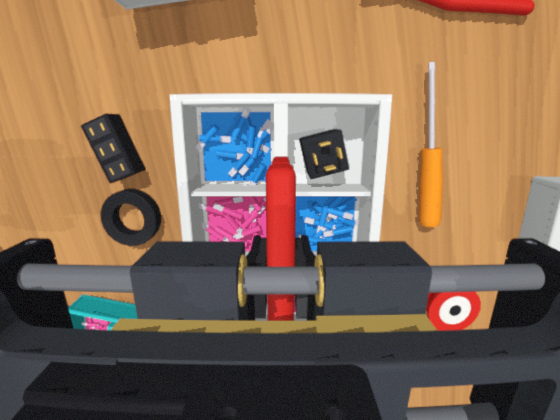

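The tray is held, with far rim corners at (170,96) and (391,95). Next I work out its pose in the hand.

```bash
python3 - <<'E'
from h import *
import pickle
o,cal,im=pickle.load(open("w3.pkl","rb"))
P=plane("wrist",[(170,96),(391,95)],.052+.1192,cal)[:,:2]; d=P[1]-P[0]; yaw=np.arctan2(d[1],d[0]); m=P.mean(0)
c=m-0.09*np.array([-np.sin(yaw),np.cos(yaw)])
print(P,np.linalg.norm(d),np.degrees(yaw),"centre",c)
q=o["tool_rot"]; print("tool yaw",np.degrees(np.arctan2(q[1]**2-q[0]**2,2*q[0]*q[1])))
E
```

```text
[[0.53158337 0.08282867]
 [0.66498949 0.05846012]] 0.13561349554432076 -10.351772361907505 centre [ 0.58211423 -0.01789068]
tool yaw -10.582319985550539
```

{"name": "apply_moves", "arguments": {
  "series": [
    {"offset": [-0.2, -1, 0], "rot": [0, 0, 0.6]},
    {"offset": [-0.6, -3, 0], "rot": [0, 0, 1.7]},
    {"offset": [-1.2, -6, 0], "rot": [0, 0, 3.4]},
    {"offset": [-1.8, -9, 0], "rot": [0, 0, 5.1]},
    {"offset": [-2.4, -12, 0], "rot": [0, 0, 6.8]},
    {"offset": [-3, -15, 0], "rot": [0, 0, 8.5]},
    {"offset": [-3.6, -18, 0], "rot": [0, 0, 10.2]},
    {"offset": [-4.2, -21, 0], "rot": [0, 0, 11.9]},
    {"offset": [-4.7, -23, 0], "rot": [0, 0, 13]},
    {"offset": [-5, -24.5, 0], "rot": [0, 0, 13.9]},
    {"offset": [-5.15, -25.4, 0], "rot": [0, 0, 14.4]},
    {"offset": [-5.15, -25.4, -0.5], "rot": [0, 0, 14.4]},
    {"offset": [-5.15, -25.4, -1.5], "rot": [0, 0, 14.4]},
    {"offset": [-5.15, -25.4, -2.5], "rot": [0, 0, 14.4]},
    {"offset": [-5.15, -25.4, -3.5], "rot": [0, 0, 14.4]},
    {"offset": [-5.15, -25.4, -4], "rot": [0, 0, 14.4]},
    {"offset": [-5.15, -25.4, -4], "rot": [0, 0, 14.4]},
    {"offset": [-5.15, -25.4, -4], "rot": [0, 0, 14.4]},
    {"offset": [-5.15, -25.4, -4], "rot": [0, 0, 14.4]}
  ]
}}

```text
time: 10.4
position: [0.5299, -0.2735, 0.183]
tool_rot: [0.683, 0.73, 0.0, 0.001]
ft_force: [-0.3, -0.8, -4.8]
grip_width: 0.0135
grip_force: 45.0
```

```bash
python3 - <<'E'
from h import *
o=get_obs(); q=o["tool_rot"]; print(o["time"],o["position"],"yaw",np.degrees(np.arctan2(q[1]**2-q[0]**2,2*q[0]*q[1])),q,o["joint_velocities"].round(3))
im=vision.camera("side"); cv2.imwrite("pics/s2.png",cv2.resize(im[180:420,180:420,::-1],None,fx=2.4,fy=2.4,interpolation=2))
E
```

```text
10.4 [ 0.52988426 -0.27346531  0.18300874] yaw 3.8322574942415057 [6.83068094e-01 7.30354469e-01 4.40375070e-05 5.70745690e-04] [-0.002 -0.004 -0.001 -0.001  0.     0.   ]
```

View pics/s2.png

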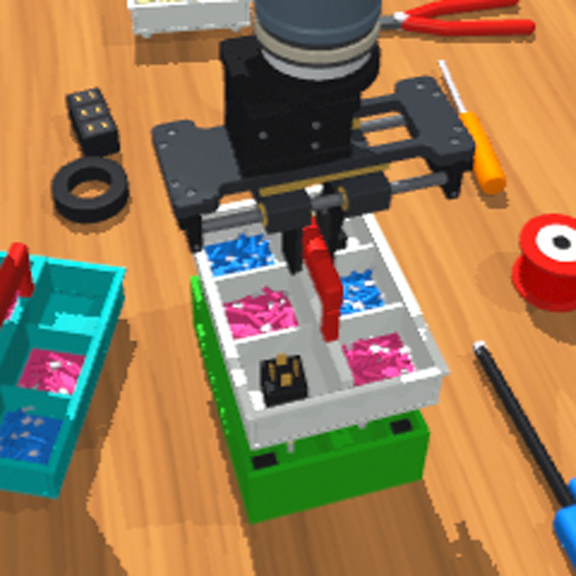

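The picture shows the tray level just above the base, its front lugs at crop (290,445) and (395,425) over the sockets at (263,461) and (400,427). I'll lower it until the tips are in and check the force.

{"name": "apply_moves", "arguments": {
  "series": [
    {"offset": [-0.05, 0, -0.7], "rot": [0, 0, 0]},
    {"offset": [-0.05, 0, -1.4], "rot": [0, 0, 0]},
    {"offset": [-0.05, 0, -1.8], "rot": [0, 0, 0]},
    {"offset": [-0.05, 0, -2.2], "rot": [0, 0, 0]},
    {"offset": [-0.05, 0, -2.5], "rot": [0, 0, 0]},
    {"offset": [-0.05, 0, -2.5], "rot": [0, 0, 0]},
    {"offset": [-0.05, 0, -2.5], "rot": [0, 0, 0]}
  ]
}}

```text
time: 11.15
position: [0.5291, -0.2733, 0.1575]
tool_rot: [0.683, 0.73, 0.0, 0.0]
ft_force: [0.2, 0.8, -3.7]
grip_width: 0.0135
grip_force: 45.0
```

{"name": "apply_moves", "arguments": {
  "series": [
    {"offset": [0, 0, -0.3], "rot": [0, 0, 0]},
    {"offset": [0, 0, -0.6], "rot": [0, 0, 0]},
    {"offset": [0, 0, -0.8], "rot": [0, 0, 0]},
    {"offset": [0, 0, -0.9], "rot": [0, 0, 0]},
    {"offset": [0, 0, -0.95], "rot": [0, 0, 0]},
    {"offset": [0, 0, -0.95], "rot": [0, 0, 0]},
    {"offset": [0, 0, -0.95], "rot": [0, 0, 0]}
  ]
}}

```text
time: 11.85
position: [0.5288, -0.2732, 0.1484]
tool_rot: [0.683, 0.73, -0.0, -0.0]
ft_force: [-1.8, 1.0, 0.7]
grip_width: 0.0137
grip_force: 45.0
```

Weight is now off the hand, at the predicted home height. I'll release, and retreat after the fingers open.

{"name": "apply_moves", "arguments": {
  "series": [
    {"offset": [0, 0, 0], "rot": [0, 0, 0]},
    {"offset": [0, 0, 0], "rot": [0, 0, 0]},
    {"offset": [0, 0, 0], "rot": [0, 0, 0]},
    {"offset": [0, 0, 0], "rot": [0, 0, 0]},
    {"offset": [0, 0, 0], "rot": [0, 0, 0]},
    {"offset": [0, 0, 0], "rot": [0, 0, 0]},
    {"offset": [0, 0, 0], "rot": [0, 0, 0]},
    {"offset": [0, 0, 0], "rot": [0, 0, 0]}
  ],
  "hand": 1
}}

```text
time: 12.65
position: [0.529, -0.2733, 0.148]
tool_rot: [0.683, 0.73, 0.0, -0.0]
ft_force: [-0.1, 0.2, 0.5]
grip_width: 0.0697
grip_force: 0.0
```

{"name": "apply_moves", "arguments": {
  "series": [
    {"offset": [0, 0, 1], "rot": [0, 0, 0]},
    {"offset": [0, 0, 3], "rot": [0, 0, 0]},
    {"offset": [0, 0, 6], "rot": [0, 0, 0]},
    {"offset": [0, 0, 10], "rot": [0, 0, 0]},
    {"offset": [0, 2, 14], "rot": [0, 0, 0]},
    {"offset": [0, 6, 17], "rot": [0, 0, 0]},
    {"offset": [0, 11, 17], "rot": [0, 0, 0]},
    {"offset": [0, 16, 17], "rot": [0, 0, 0]},
    {"offset": [0, 21, 17], "rot": [0, 0, 0]},
    {"offset": [0, 25, 17], "rot": [0, 0, 0]},
    {"offset": [0, 25, 17], "rot": [0, 0, 0]},
    {"offset": [0, 25, 17], "rot": [0, 0, 0]}
  ]
}}

```text
time: 13.85
position: [0.529, -0.0226, 0.3189]
tool_rot: [0.682, 0.731, 0.0, 0.001]
ft_force: [-0.6, 0.5, 0.0]
grip_width: 0.087
grip_force: 0.0
```

```bash
python3 - <<'E'
from h import *
from rig import nets
o=get_obs(); print(o["time"],o["position"])
im=vision.camera("side"); cv2.imwrite("pics/s3.png",cv2.resize(im[240:420,200:400,::-1],None,fx=3.2,fy=3.2,interpolation=2))
for q in ["terminal_tray","terminal_tray_handle","base_tray","relay_1"]: print(q,nets.spot_point("side",q))
E
```

```text
13.85 [ 0.52902553 -0.02260846  0.31885325]
terminal_tray [{'centre': [0.5294, -0.273, 0.045], 'conf': 0.88}, {'centre': [0.3094, -0.2224, -0.0008], 'conf': 0.79}]
terminal_tray_handle [{'centre': [0.3111, -0.2263, 0.0979], 'conf': 0.76}, {'centre': [0.5305, -0.2715, 0.1487], 'conf': 0.66}]
base_tray [{'centre': [0.5285, 0.2864, -0.0018], 'conf': 0.16}]
relay_1 [{'centre': [0.5528, -0.2211, 0.0678], 'conf': 0.67}, {'centre': [0.5008, -0.3371, 0.0608], 'conf': 0.65}]
```

View pics/s3.png

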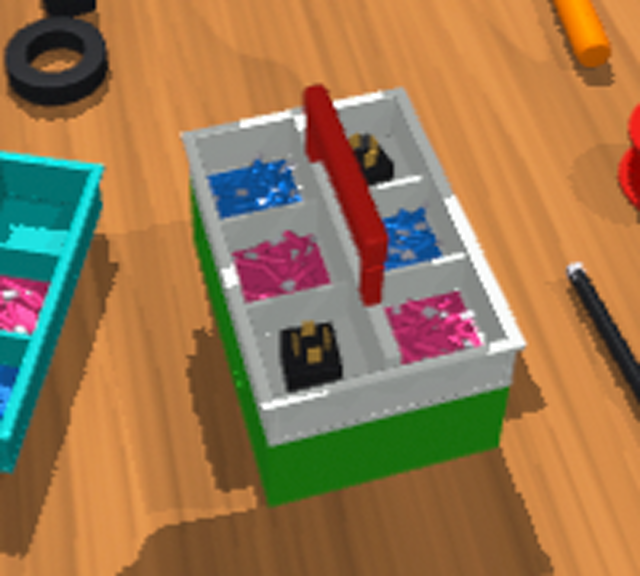

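The tray sits flush on the green rim along the front, from (270,440) to (505,385), with no gap. Both relays are inside at (310,352) and (365,158), and the net puts its origin at z = 45 mm.

```bash
python3 -c "
from rig import hand_in
print(hand_in())"
```

```text
the job is handed in; nothing more can be done
None
```

The red-handled terminal tray is stacked on the green base tray and released, sitting flush in the last side view with both relays inside; the job was handed in at about 14 s, and no verdict was returned.

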